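# Show where the vial left out belongs

## Robot

A 6-joint arm with a two-finger parallel gripper is mounted at the origin on the work surface. World frame = base frame: x ahead of the robot, y to its left, z up, the work surface at z = 0. Lengths are in m, angles in rad, forces in N, time in s.
With the tool pointing down it reaches from about 0.35 to 0.775 m from the base axis. Payload 5.5 kg.
Tool frame: the origin (TCP) lies between the finger pads, 19 mm behind the fingertips; this is the grasp point; z points along the fingers, y is the line along which they close (so a half turn about z gives the same grasp; the last joint's range is limited). The gripper opens to 85 mm and grips with 20 to 120 N. Pads are 22 mm wide; open, the fingers measure 114 mm over their backs; the gripper's body (76 mm by 85 mm) begins 54 mm behind the grasp point. The pads swing forward as they close: fully open they stand 13 mm farther back than shut.
Start: joints at [-1.378, 0.313, 0.046, 1.304, 0, 1.431], TCP at [0.188, -0.543, 0.25] pointing down, gripper open.
Joint ranges: [-2.76, 2.76], [-0.86, 1.69], [-1.03, 1.26], [-2.2, 2.34], [-1.47, 1.5], [-3.14, 3.14]. Speed limits (rad/s): [2.57, 2.57, 3.14, 3.14, 3.14, 3.14].

## Interface

Orientations are given as a unit quaternion [w, x, y, z].
In Python, from workcell import env gives the robot as it stands.
- The arm moves only by the tool move_arm, never from a script. Its argument "moves" is one flat list of numbers, 5 for each row, row after row: the shift along the world's x, y, z in m, then the turn about the world's z in rad, then the finger opening in m, from 0 to 0.0854. A call has 1 to 12 rows; each row is the pose to reach, as a shift and turn from the pose commanded when the call began; what a row does not reach only later rows make up. A row lasts 1/12 s, in which the tool goes at most 41.7 mm and 7.16 degrees, less where a joint would pass 70% of its speed; a pose out of reach is approached as far as the arm can. A call with a gripper value outside its range is refused whole. The fingers move at their own pace and stop on an object; "newtons" is the grip in N (left out, the last holds). Time passes only in rows, so rows that repeat a pose let the fingers close. It gives the time, the measured TCP pose, the force, the opening and the grip force at its end, in the units of the state.
- env.get_state(): the state, without advancing time (a new reading comes with each control period).
- env.read_camera(name): name is "scene" or "side" or "wrist"; returns a dict with "pixels" (400x640x3 uint8, red, green, blue), "camera_matrix" (3x3 intrinsics, pixels), "rvec" (rotation vector, rad) and "tvec" (3), from world to camera coordinates, as OpenCV has them. Camera axes: x right, y down, z forward; pixel columns grow to the right and rows downward; lengths in m; the calibration is good to about 2 mm. A picture is of the moment at which its call begins. There is no depth.
- env.hand_in(): hands the job in; it is judged then, once.
The state is a dict: "clock": time; "joint_pos": joint angles; "qvel": joint speeds; "tau": joint torques, N m; "tcp_pos": TCP position; "orientation": TCP orientation; "wrist_force": force on the tool from outside, world axes, zero at the start; "ft_torque": the same for the moment, N m; "finger_gap": finger opening in m; "grip_force": force on a finger pad.
Only numpy, scipy, OpenCV 4.12 (cv2) and the standard library are available. Lean on these libraries where they do the work, as an engineer would, in place of code of your own. Each camera call takes 0.05 s, during which the arm holds its last target. There are 200 camera calls.

## Task

One vial of the kind kept in the tray was left out on the counter: show a colleague where it belongs by pointing straight down at that vial and then at the one empty nest in the tray, each time holding the fingertips still for two seconds, centred over it and about two centimetres above the level of the vial caps. Travel well above everything in between, so that you never come down over another vial, and at the end draw the hand well away from the vial and the tray. Touch nothing: nothing may be gripped, lifted or moved.

Things in the scene. Friction and masses are not known exactly. Their poses are not given: they have to be found in the camera images.
- stray: The vial left out: a 50 ml glass vial with white label, crimp ring and flip-off cap, the same kind as the seven in the tray; 40 mm across, 76 mm high over its 23 mm cap. It stands upright, loose, on the counter (z = 0) outside the tray, in any of three spots shared with small_vial and bottle. Origin: centre of its underside; z up along its axis (cap's top at z = 76 mm).
- tray: Dark grey plastic vial tray, fixed on the counter: 100 mm (its x) by 196 mm (its y), rim 45 mm high, walls and floor 4 mm; 2 x 4 square nests, 44 mm inside, centres at x = -24, 24 and y = -72, -24, 24, 72 mm in its frame; inner walls some 6 mm below the rim. Seven nests hold a vial, one is empty; which one changes. Origin: centre of its underside, z up.
- empty_nest (a point): Centre of the mouth of the one empty nest of the tray, level with the tray's rim, 45 mm above the counter. The caps of the vials in the neighbouring nests reach 35 mm higher, 80 mm above the counter.
- small_vial: Bystander: a smaller vial of the same build, 24 mm across and 48 mm high, loose, upright on the counter. Origin: centre of its underside.
- bottle: Bystander: a taller 100 ml vial of the same build, 47 mm across and 105 mm high, loose, upright on the counter. Origin: centre of its underside.
- ampoules: Bystander: a white plastic holder, 46 x 90 x 28 mm, with ten small amber ampoules standing in it (74 mm high over all), loose on the counter to the left of the tray. Origin: centre of its underside.
- syringe: Bystander: a 20 ml syringe lying on the counter beyond the work, 22 mm thick, 36 mm wide over its flange, 158 mm long (from -92 to +66 mm along its x). Origin: on the counter under the barrel.
- vial1: One of the seven vials standing in the tray, just like the stray one (40 mm across, 76 mm high over the cap), loose in its nest on the 4 mm floor. Origin: centre of its underside, so the cap's top is 76 mm above it.
- vial2: One of the seven vials standing in the tray, just like the stray one (40 mm across, 76 mm high over the cap), loose in its nest on the 4 mm floor. Origin: centre of its underside, so the cap's top is 76 mm above it.
- vial3: One of the seven vials standing in the tray, just like the stray one (40 mm across, 76 mm high over the cap), loose in its nest on the 4 mm floor. Origin: centre of its underside, so the cap's top is 76 mm above it.
- vial4: One of the seven vials standing in the tray, just like the stray one (40 mm across, 76 mm high over the cap), loose in its nest on the 4 mm floor. Origin: centre of its underside, so the cap's top is 76 mm above it.
- vial5: One of the seven vials standing in the tray, just like the stray one (40 mm across, 76 mm high over the cap), loose in its nest on the 4 mm floor. Origin: centre of its underside, so the cap's top is 76 mm above it.
- vial6: One of the seven vials standing in the tray, just like the stray one (40 mm across, 76 mm high over the cap), loose in its nest on the 4 mm floor. Origin: centre of its underside, so the cap's top is 76 mm above it.
- vial7: One of the seven vials standing in the tray, just like the stray one (40 mm across, 76 mm high over the cap), loose in its nest on the 4 mm floor. Origin: centre of its underside, so the cap's top is 76 mm above it.
Not all that is in view belongs to the job. Leave any red look-alike of the stray alone.

How it is judged:
By the outcome, as a careful person would: the job done as asked, in the order asked, and still so for the second after the job is handed in, with the robot touching nothing.
It also fails if it takes over 48 s, if anything falls off the work surface, if the arm or the gripper's body presses on something with over 40 N, if the wrist force passes 120 N, or if a joint passes its speed limit or range.

## Working session

There is one attempt and no reset: what is moved stays moved. The work goes in short steps, Python scripts to look and compute and a tool call to move; the robot and the scene stay as the last step left them, time stands still between calls to the robot, and variables do not carry over. Pictures are saved under pics/ and viewed, at most 10 in all, crops included, and the job is handed in when it is done.

Besides the shell and the picture viewer there is one more tool, called by a JSON object that holds its "method" and its "body", one argument or row to a line. move_arm: Moves the arm, as the interface text tells. Its arguments: {"type":"object","properties":{"moves":{"type":"array"},"newtons":{"type":"number"}},"required":["moves"]}

```bash
mkdir -p pics; cat > h.py <<'E'
import numpy as np, cv2, pickle
from workcell import env
def cap(names=("scene","side")):
    d={}
    for n in names:
        c=env.read_camera(n); d[n]=c
        cv2.imwrite(f"pics/{n}.png",cv2.cvtColor(c["pixels"],cv2.COLOR_RGB2BGR))
    return d
def P(c):
    R=cv2.Rodrigues(np.array(c["rvec"],float))[0]; return np.array(c["camera_matrix"])@np.c_[R,np.ravel(c["tvec"])]
def tri(pts): # [(c,(u,v))]
    A=[]
    for c,(u,v) in pts:
        p=P(c); A+= [u*p[2]-p[0], v*p[2]-p[1]]
    A=np.array(A); return np.linalg.lstsq(A[:,:3],-A[:,3],rcond=None)[0]
def at_z(c,uv,z):
    p=P(c);u,v=uv; A=np.array([u*p[2]-p[0], v*p[2]-p[1]]); return np.linalg.solve(A[:,:2],-A[:,3]-A[:,2]*z)
def proj(c,X):
    q=P(c)@np.r_[X,1]; return q[:2]/q[2]
E
python3 - <<'E'
from h import *
d=cap(("scene","side","wrist")); pickle.dump(d,open("d.pkl","wb"))
print(env.get_state())
for n in d:
    R=cv2.Rodrigues(np.array(d[n]["rvec"],float))[0]; print(n,-R.T@np.ravel(d[n]["tvec"]))
E
```

```text
{'clock': 0.15, 'joint_pos': array([-1.37759367e+00,  3.13813098e-01,  4.52410750e-02,  1.30362278e+00,
        2.69444916e-05,  1.43121355e+00]), 'qvel': array([-5.91785974e-04, -1.42458473e-03,  2.30110345e-03,  2.74160027e-03,
       -4.04032832e-06, -2.83756027e-04]), 'tau': array([ 1.54948386e-03, -4.81065416e+01,  2.98815322e+01,  1.39296072e-02,
       -1.85770737e-04, -1.55406418e-06]), 'tcp_pos': array([ 0.18777598, -0.54308905,  0.2493226 ]), 'orientation': array([-6.99349644e-04,  9.86188402e-01,  1.65625926e-01, -5.27693112e-06]), 'wrist_force': array([ 0.18538053, -0.22500185, -0.54931261]), 'ft_torque': array([-0.01466977,  0.01647445,  0.02802507]), 'grip_force': 0.0, 'finger_gap': 0.08528571933403022}
scene [ 1.21739341 -0.00670759  0.82184392]
side [0.38548279 0.99047812 0.90263668]
wrist [ 0.26094848 -0.51765558  0.37341483]
```

View pics/scene.png

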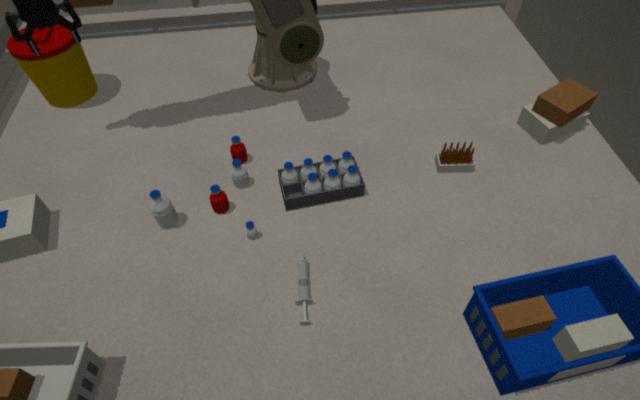

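View pics/side.png

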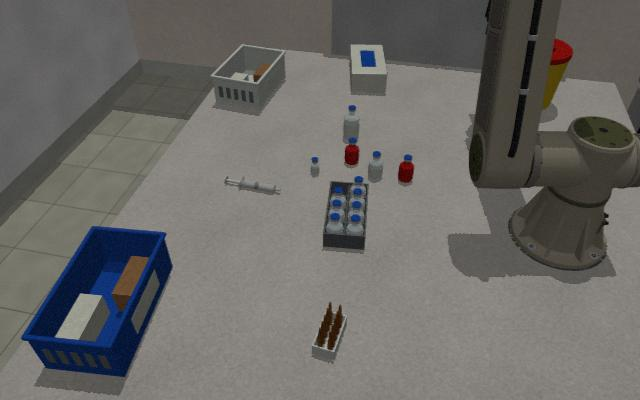

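Scene view: white candidates are a vial at about (240,173), a bottle at (162,208) and a small vial at (251,230). Red look-alikes are at (238,150) and (219,200), and the empty nest looks to be the one at (291,187). Side view: the same vial is at (376,166) and the tray at (346,213). Next I'll enlarge both.

```bash
python3 - <<'E'
from h import *
a=cv2.imread("pics/scene.png")[125:220,215:375]; b=cv2.imread("pics/side.png")[140:255,300:420]
cv2.imwrite("pics/c1.png",cv2.resize(a,None,fx=5,fy=5,interpolation=cv2.INTER_CUBIC))
cv2.imwrite("pics/c2.png",cv2.resize(b,None,fx=5,fy=5,interpolation=cv2.INTER_CUBIC))
E
```

```text
(no output)
```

View pics/c1.png

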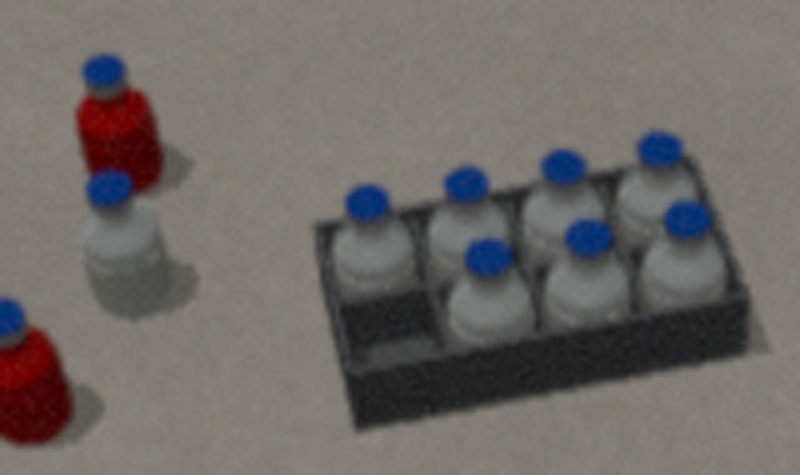

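View pics/c2.png

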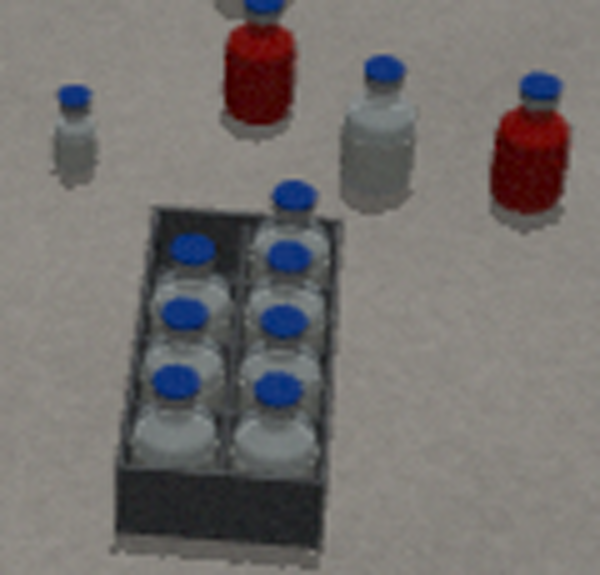

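The crops show the empty nest at the tray's low-y, high-x corner, centred near (390,325) in the scene crop. The stray's cap is at (110,188) in the scene crop and (384,69) in the side crop. Seven caps are visible in both views.

```bash
python3 - <<'E'
from h import *
d=pickle.load(open("d.pkl","rb"))
S=np.array([(110,188),(368,203),(466,184),(563,166),(660,148),(489,257),(589,238),(687,219)])
T=np.array([(384,69),(294,196),(289,257),(283,321),(278,389),(192,249),(185,314),(175,382)])
X=[]
for s,t in zip(S,T):
    s=(s+.5)/5-.5+[215,125]; t=(t+.5)/5-.5+[300,140]
    x=tri([(d["scene"],s),(d["side"],t)]); X.append(x)
    print(x.round(4), at_z(d["scene"],s,.076).round(4),at_z(d["side"],t,.076).round(4))
X=np.array(X)[1:,:2]
N=np.array([(-24,-72),(-24,-24),(-24,24),(-24,72),(24,-24),(24,24),(24,72)])/1000
M,_=cv2.estimateAffinePartial2D(N,X); U,sv,Vt=np.linalg.svd(M[:,:2]); R=U@Vt
t=X.mean(0)-R@N.mean(0)
print("tray",t,"yaw",np.arctan2(R[1,0],R[0,0]),"scale",sv,"res",((X-(N@R.T+t))*1000).round(1).tolist())
print("empty",R@[.024,-.072]+t)
# rim corners check scene: (318,225)low x,(355,372)..
C=[((318,225),(338,222)),((352,372),(155,210)),((745,293),(122,470)),((692,158),(322,482))]
for s,u in C:
    s=(np.array(s)+.5)/5-.5+[215,125]; u=(np.array(u)+.5)/5-.5+[300,140]
    print(tri([(d["scene"],s),(d["side"],u)]).round(4))
E
```

```text
[ 0.4713 -0.1362  0.0741] [ 0.4738 -0.1355] [ 0.4709 -0.1342]
[ 0.5016 -0.0135  0.0774] [ 0.5013 -0.013 ] [ 0.5014 -0.0161]
[0.4963 0.0341 0.0776] [0.4954 0.0345] [0.4963 0.0317]
[0.4914 0.0818 0.0779] [0.4901 0.0822] [0.4915 0.0793]
[0.4861 0.1297 0.0782] [0.4847 0.1304] [0.4861 0.1269]
[0.5446 0.0396 0.0781] [0.5439 0.0403] [0.5446 0.0362]
[0.5389 0.0873 0.0777] [0.5385 0.0881] [0.5388 0.0846]
[0.5342 0.135  0.0779] [0.533  0.1355] [0.5343 0.1327]Traceback (most recent call last):
  File "<stdin>", line 12, in <module>
cv2.error: OpenCV(4.12.0) /io/opencv/modules/calib3d/src/ptsetreg.cpp:1108: error: (-215:Assertion failed) count >= 0 && to.checkVector(2) == count in function 'estimateAffinePartial2D'
```

```bash
python3 - <<'E'
from h import *
X=np.array([(.5016,-.0135),(.4963,.0341),(.4914,.0818),(.4861,.1297),(.5446,.0396),(.5389,.0873),(.5342,.1350)])
N=np.array([(-24,-72),(-24,-24),(-24,24),(-24,72),(24,-24),(24,24),(24,72)])/1000
A=N-N.mean(0);B=X-X.mean(0);U,s,V=np.linalg.svd(B.T@A);R=U@V;t=X.mean(0)-R@N.mean(0)
print(t,np.arctan2(R[1,0],R[0,0]),((X-N@R.T-t)*1000).round(1).tolist(),"empty",R@[.024,-.072]+t)
E
```

```text
[0.51781755 0.06071533] 0.10802613004544095 [[-0.1, -0.0], [-0.2, -0.2], [0.0, -0.2], [-0.1, -0.0], [0.3, 0.2], [-0.2, 0.1], [0.3, 0.1]] empty [ 0.54944041 -0.00827739]
```

{"method": "move_arm", "body": {
  "moves": [0.0,0.0,0.03,0,0,0.02,0.03,0.03,0,0,0.04,0.06,0.03,0,0,0.06,0.09,0.03,0,0,0.08,0.12,0.03,0,0,0.1,0.15,0.03,0,0,0.12,0.18,0.03,0,0,0.14,0.21,0.03,0,0,0.16,0.24,0.03,0,0,0.18,0.27,0.03,0,0,0.2,0.29,0.03,0,0,0.21,0.3,0.03,0,0]
}}

```text
clock: 1.15
tcp_pos: [0.3991, -0.2407, 0.28]
orientation: [-0.0, 0.986, 0.167, 0.0]
wrist_force: [-1.3, -0.3, 0.3]
finger_gap: 0.0004
grip_force: 0.0
```

{"method": "move_arm", "body": {
  "moves": [0.02,0.03,0,0,0,0.04,0.06,0,0,0,0.06,0.09,0,0,0,0.073,0.107,0,0,0,0.073,0.107,0,0,0,0.073,0.107,0,0,0,0.073,0.107,0,0,0]
}}

```text
clock: 1.73
tcp_pos: [0.4704, -0.1367, 0.2798]
orientation: [0.0, 0.986, 0.166, -0.0]
wrist_force: [0.1, -0.3, -1.0]
finger_gap: -0.0001
grip_force: 0.0
```

```bash
python3 - <<'E'
from h import *
d=cap(("wrist","scene","side")); pickle.dump(d,open("d2.pkl","wb"))
s=env.get_state(); print(s["tcp_pos"],s["joint_pos"].round(3))
w=d["wrist"]; print(proj(w,[.4713,-.1362,.076]),proj(w,[.5494,-.0083,.045]),proj(w,s["tcp_pos"]-[0,0,.019]))
im=cv2.imread("pics/wrist.png"); cv2.imwrite("pics/w2.png",cv2.resize(im,(800,500)))
E
```

```text
[ 0.47027233 -0.13743068  0.27999507] [-0.448  0.14  -0.103  1.328 -0.     2.362]
[317.33700803 174.00080368] [225.12044185  57.88616055] [319.05405512 261.20502986]
```

View pics/w2.png

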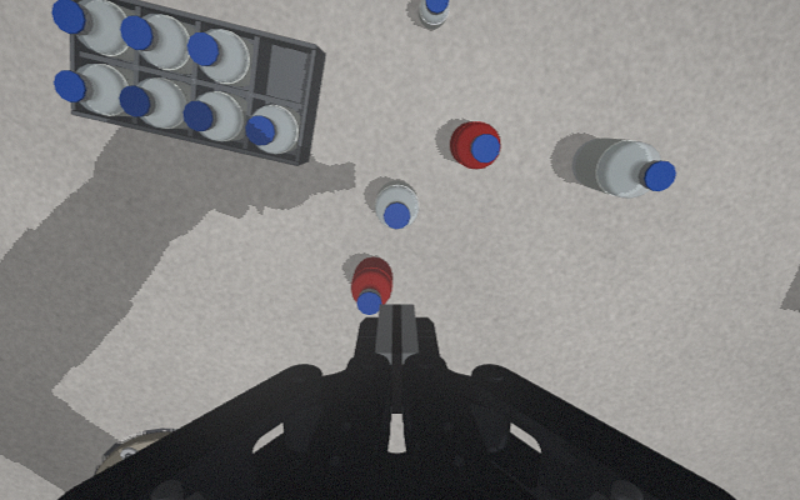

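The wrist view shows the stray's cap at about (397,215), i.e. native (317.6,172). That is within 2 px of the prediction, so the hand is over it. The empty nest is at (287,72), and the tips end at (397,305). I'll refine the numbers and check tip height in the side view.

```bash
python3 - <<'E'
from h import *
d=pickle.load(open("d2.pkl","rb")); s=env.get_state(); t=s["tcp_pos"]; w=d["wrist"]
def blobs(c,sel):
    hsv=cv2.cvtColor(c["pixels"],cv2.COLOR_RGB2HSV); m=cv2.inRange(hsv,(105,120,40),(130,255,255))
    n,_,st,ce=cv2.connectedComponentsWithStats(m); return [ce[i] for i in range(1,n) if 30<st[i,4]<900]
for b in blobs(w,0): print(b.round(1),at_z(w,b,.076).round(4),at_z(w,b,.08).round(4))
print("nest",at_z(w,(229.8,57.6),.042))
R=cv2.Rodrigues(np.array(w["rvec"]))[0]; f=(-R.T@np.ravel(w["tvec"])-t)[:2]; f/=np.linalg.norm(f)
for k in (.019,.025,.03): print(k,proj(w,np.r_[t[:2]+.011*f,t[2]-k]),proj(w,np.r_[t[:2],t[2]-k]))
for n in("side","scene"):
  for k in (0,.019,.03): print(n,proj(d[n],t-[0,0,k]))
def crop(n):
    u,v=proj(d[n],t-[0,0,.01]).astype(int); return cv2.resize(cv2.cvtColor(d[n]["pixels"],4)[v-40:v+40,u-40:u+40],(400,400),interpolation=2),(u-40,v-40)
a,o=crop("side");b,p=crop("scene"); print(o,p); cv2.imwrite("pics/tip.png",np.hstack([a,b]))
E
```

```text
[54.5 12.7] [0.535  0.1386] [0.5351 0.1356]
[349.1   3.9] [ 0.6291 -0.1119] [ 0.628  -0.1119]
[108.8  25.9] [0.5403 0.0905] [0.5403 0.0881]
[162.   38.8] [0.5456 0.0423] [0.5456 0.0404]
[55.4 68.7] [0.4868 0.1335] [0.4875 0.1305]
[107.3  80.6] [0.4922 0.0852] [0.4928 0.0828]
[158.   92.5] [0.4973 0.037 ] [0.4979 0.0352]
[207.6 104. ] [ 0.5026 -0.0111] [ 0.5031 -0.0124]
[388.  118.3] [ 0.5481 -0.1842] [ 0.548  -0.1833]
[527.5 140.5] [ 0.5742 -0.3267] [ 0.5738 -0.324 ]
[317.1 172.2] [ 0.473  -0.1353] [ 0.4739 -0.135 ]
[294.8 242.1] [ 0.3889 -0.1379] [ 0.3908 -0.1376]
nest [ 0.55130879 -0.01198254]
0.019 [318.83629099 241.09874531] [319.05405512 261.20502986]
0.025 [318.78140714 236.03128775] [318.99274362 255.54410487]
0.03 [318.73854392 232.07370225] [318.94479801 251.11725957]
side [383.31019153  85.49455904]
side [382.64253671  92.3743983 ]
side [382.26213363  96.29425625]
scene [218.51343622  91.65624528]
scene [220.38187653  99.17069866]
scene [221.43586564 103.40960956]
(np.int64(342), np.int64(49)) (np.int64(179), np.int64(55))
```

View pics/tip.png

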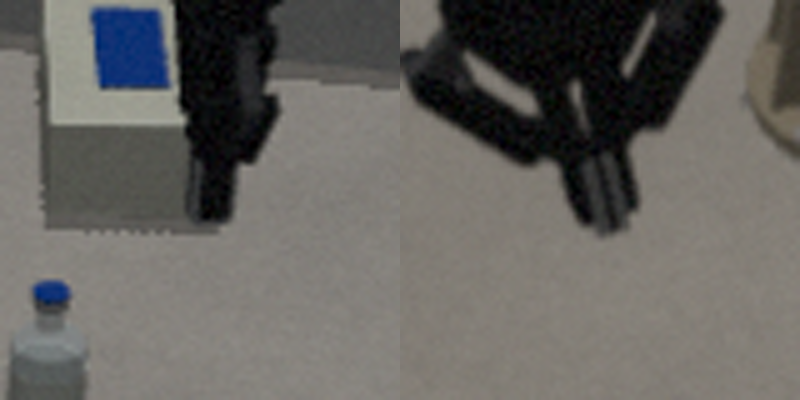

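The tip is confirmed 19 mm below the TCP. Stray is at about (0.472, -0.136) and the nest at about (0.550, -0.009). Now I'll descend over the stray and hold.

{"method": "move_arm", "body": {
  "moves": [0.001,0,-0.03,0,0,0.001,0,-0.06,0,0,0.001,0,-0.09,0,0,0.001,0,-0.115,0,0,0.001,0,-0.135,0,0,0.001,0,-0.15,0,0,0.001,0,-0.16,0,0,0.001,0,-0.164,0,0,0.001,0,-0.164,0,0,0.001,0,-0.164,0,0,0.001,0,-0.164,0,0,0.001,0,-0.164,0,0]
}}

```text
clock: 2.88
tcp_pos: [0.4726, -0.1369, 0.1171]
orientation: [0.001, 0.986, 0.166, 0.001]
wrist_force: [0.6, -0.4, 0.5]
finger_gap: 0.0001
grip_force: 0.0
```

```bash
python3 - <<'E'
from h import *
d=cap(("wrist","scene","side")); s=env.get_state(); print(s["clock"],s["tcp_pos"])
def crop(n):
    u,v=proj(d[n],[.472,-.136,.085]).astype(int); return cv2.resize(cv2.cvtColor(d[n]["pixels"],4)[v-35:v+35,u-35:u+35],(400,400),interpolation=2)
cv2.imwrite("pics/hov.png",np.hstack([crop("side"),crop("scene")]))
E
```

```text
3.0333 [ 0.47226604 -0.13661644  0.11665992]
```

View pics/hov.png

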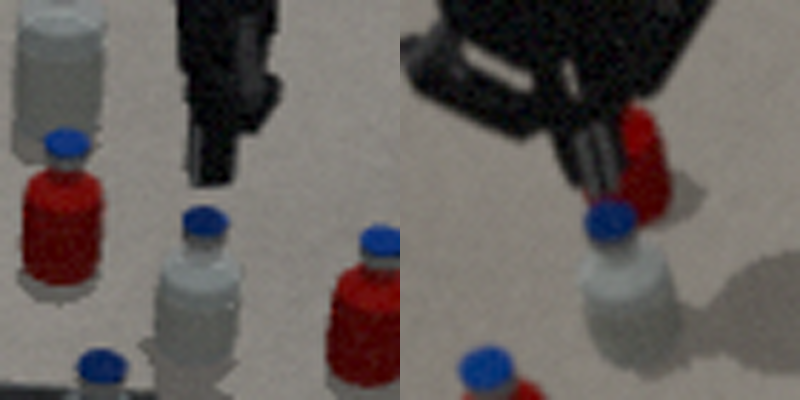

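Both views show the tips (about (212,185) side, (603,192) scene) straight over the stray's cap (205,222 / 611,220), with a gap of about 2 cm. Now I'll hold here.

{"method": "move_arm", "body": {
  "moves": [0,0,0,0,0,0,0,0,0,0,0,0,0,0,0,0,0,0,0,0,0,0,0,0,0,0,0,0,0,0,0,0,0,0,0,0,0,0,0,0,0,0,0,0,0,0,0,0,0,0,0,0,0,0,0,0,0,0,0,0]
}}

```text
clock: 4.03
tcp_pos: [0.4719, -0.1365, 0.116]
orientation: [0.0, 0.986, 0.166, 0.0]
wrist_force: [0.0, -0.6, 0.3]
finger_gap: -0.0002
grip_force: 0.0
```

{"method": "move_arm", "body": {
  "moves": [0,0,0,0,0,0,0,0,0,0,0,0,0,0,0,0,0,0,0,0,0,0,0,0,0,0,0,0,0,0,0,0,0,0,0,0,0,0,0,0,0,0,0,0,0,0,0,0,0,0,0,0,0,0,0,0,0,0,0,0]
}}

```text
clock: 5.03
tcp_pos: [0.4718, -0.1365, 0.116]
orientation: [0.0, 0.986, 0.166, -0.0]
wrist_force: [-0.4, 0.1, -0.4]
finger_gap: 0.0001
grip_force: 0.0
```

{"method": "move_arm", "body": {
  "moves": [0,0,0,0,0,0,0,0,0,0,0,0,0,0,0,0,0,0,0,0,0,0,0,0,0,0,0,0,0,0,0,0,0,0,0,0,0,0,0,0,0,0,0,0,0,0,0,0,0,0,0,0,0,0,0,0,0,0,0,0]
}}

```text
clock: 6.03
tcp_pos: [0.4718, -0.1365, 0.116]
orientation: [0.0, 0.986, 0.166, -0.0]
wrist_force: [-0.3, -0.3, 1.0]
finger_gap: -0.0
grip_force: 0.0
```

{"method": "move_arm", "body": {
  "moves": [0,0,0.03,0,0,0,0,0.06,0,0,0,0,0.09,0,0,0,0,0.12,0,0,0,0,0.15,0,0,0,0,0.164,0,0,0.015,0.025,0.164,0,0,0.033,0.055,0.164,0,0,0.051,0.085,0.164,0,0,0.069,0.112,0.164,0,0,0.078,0.127,0.164,0,0,0.078,0.127,0.164,0,0]
}}

```text
clock: 7.03
tcp_pos: [0.5512, -0.0066, 0.2796]
orientation: [-0.0, 0.986, 0.168, 0.0]
wrist_force: [0.3, -0.0, 0.8]
finger_gap: 0.0
grip_force: 0.0
```

{"method": "move_arm", "body": {
  "moves": [0,0,0,0,0,0,0,0,0,0,0,0,0,0,0]
}}

```text
clock: 7.28
tcp_pos: [0.5493, -0.0103, 0.28]
orientation: [0.0, 0.986, 0.165, -0.0]
wrist_force: [0.2, -0.3, -0.6]
finger_gap: -0.0002
grip_force: 0.0
```

```bash
python3 - <<'E'
from h import *
d=cap(("wrist",)); s=env.get_state(); print(s["clock"],s["tcp_pos"]); w=d["wrist"]; pickle.dump(w,open("w3.pkl","wb"))
u,v=proj(w,[.55,-.009,.045]); print(u,v)
u,v=int(u)-60,int(v)-60; u,v=max(u,0),max(v,0); print(u,v); cv2.imwrite("pics/w3.png",cv2.resize(cv2.imread("pics/wrist.png")[v:v+120,u:u+120],None,fx=5,fy=5,interpolation=2))
E
```

```text
7.3333 [ 0.5493733 -0.0104853  0.2801447]
316.5059917655757 167.73013614299583
256 107
```

View pics/w3.png

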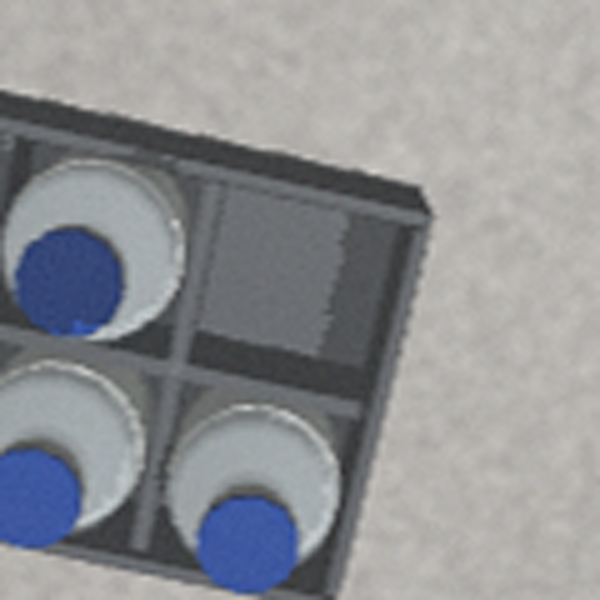

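The crop shows the empty nest's mouth centred at (293,293), i.e. native (314.6,165.6). That is within 2 px of the prediction, so I'll add 1 mm in x and y and descend to tips at 0.10 m.

{"method": "move_arm", "body": {
  "moves": [0.001,0.001,-0.03,0,0,0.001,0.001,-0.06,0,0,0.001,0.001,-0.09,0,0,0.001,0.001,-0.115,0,0,0.001,0.001,-0.135,0,0,0.001,0.001,-0.15,0,0,0.001,0.001,-0.158,0,0,0.001,0.001,-0.161,0,0,0.001,0.001,-0.161,0,0,0.001,0.001,-0.161,0,0,0.001,0.001,-0.161,0,0,0.001,0.001,-0.161,0,0]
}}

```text
clock: 8.33
tcp_pos: [0.5517, -0.0087, 0.1202]
orientation: [0.0, 0.986, 0.166, 0.001]
wrist_force: [-0.6, -0.0, 0.6]
finger_gap: -0.0001
grip_force: 0.0
```

{"method": "move_arm", "body": {
  "moves": [0,0,0,0,0,0,0,0,0,0,0,0,0,0,0,0,0,0,0,0,0,0,0,0,0,0,0,0,0,0,0,0,0,0,0,0,0,0,0,0,0,0,0,0,0,0,0,0,0,0,0,0,0,0,0,0,0,0,0,0]
}}

```text
clock: 9.33
tcp_pos: [0.5508, -0.0085, 0.119]
orientation: [0.0, 0.986, 0.166, 0.0]
wrist_force: [0.6, -1.6, -0.4]
finger_gap: -0.0002
grip_force: 0.0
```

{"method": "move_arm", "body": {
  "moves": [0,0,0,0,0,0,0,0,0,0,0,0,0,0,0,0,0,0,0,0,0,0,0,0,0,0,0,0,0,0,0,0,0,0,0,0,0,0,0,0,0,0,0,0,0,0,0,0,0,0,0,0,0,0,0,0,0,0,0,0]
}}

```text
clock: 10.33
tcp_pos: [0.5509, -0.0085, 0.119]
orientation: [0.0, 0.986, 0.166, 0.0]
wrist_force: [-0.2, -0.2, -0.1]
finger_gap: 0.0002
grip_force: 0.0
```

```bash
python3 - <<'E'
from h import *
d=cap(("scene","side")); s=env.get_state(); print(s["clock"],s["tcp_pos"])
def crop(n):
    u,v=proj(d[n],[.55,-.009,.085]).astype(int); return cv2.resize(cv2.cvtColor(d[n]["pixels"],4)[v-35:v+35,u-35:u+35],(400,400),interpolation=2)
cv2.imwrite("pics/hov2.png",np.hstack([crop("side"),crop("scene")]))
E
```

```text
10.4333 [ 0.55085239 -0.0084792   0.11902475]
```

View pics/hov2.png

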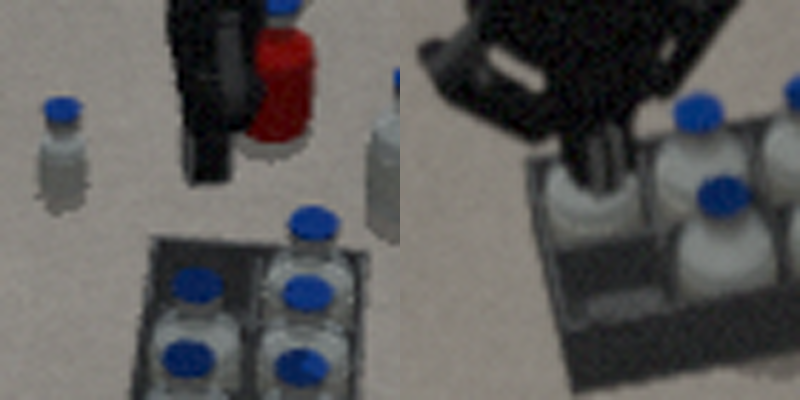

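Both views show the tips over the empty nest: (207,183) in the side crop with the nest at (200,265) below, and (603,190) in the scene crop with the nest at (605,285) below. I'll hold one more second, then rise and withdraw high.

{"method": "move_arm", "body": {
  "moves": [0,0,0,0,0,0,0,0,0,0,0,0,0,0,0,0,0,0,0,0,0,0,0,0,0,0,0,0,0,0,0,0,0,0,0,0,0,0,0,0,0,0,0,0,0,0,0,0,0,0,0,0,0,0,0,0,0,0,0,0]
}}

```text
clock: 11.43
tcp_pos: [0.5508, -0.0085, 0.119]
orientation: [0.0, 0.986, 0.166, 0.0]
wrist_force: [-0.6, 1.0, -0.8]
finger_gap: 0.0
grip_force: 0.0
```

{"method": "move_arm", "body": {
  "moves": [0,0,0.03,0,0,0,0,0.06,0,0,0,0,0.09,0,0,0,0,0.12,0,0,0,0,0.15,0,0,0,0,0.18,0,0,-0.01,-0.02,0.2,0,0,-0.03,-0.05,0.2,0,0,-0.05,-0.08,0.2,0,0,-0.07,-0.11,0.2,0,0,-0.09,-0.14,0.2,0,0,-0.11,-0.17,0.2,0,0]
}}

```text
clock: 12.43
tcp_pos: [0.4397, -0.1795, 0.3192]
orientation: [0.0, 0.986, 0.166, 0.0]
wrist_force: [0.5, -0.4, -0.1]
finger_gap: 0.0003
grip_force: 0.0
```

{"method": "move_arm", "body": {
  "moves": [-0.02,-0.03,0,0,0,-0.04,-0.06,0,0,0,-0.06,-0.09,0,0,0,-0.08,-0.12,0,0,0,-0.1,-0.15,0,0,0,-0.12,-0.18,0,0,0,-0.14,-0.21,0,0,0,-0.16,-0.24,0,0,0,-0.18,-0.27,0,0,0,-0.2,-0.3,0,0,0,-0.2,-0.3,0,0,0,-0.2,-0.3,0,0,0]
}}

```text
clock: 13.43
tcp_pos: [0.2395, -0.4798, 0.3183]
orientation: [-0.0, 0.986, 0.164, -0.0]
wrist_force: [0.1, 0.7, -0.7]
finger_gap: 0.0003
grip_force: 0.0
```

{"method": "move_arm", "body": {
  "moves": [0,0,0,0,0,0,0,0,0,0,0,0,0,0,0,0,0,0,0,0]
}}

```text
clock: 13.77
tcp_pos: [0.2417, -0.4776, 0.3194]
orientation: [0.0, 0.986, 0.167, 0.0]
wrist_force: [-0.3, 0.8, -0.1]
finger_gap: -0.0
grip_force: 0.0
```

```bash
python3 - <<'E'
from h import *
s=env.get_state(); print(s["clock"],s["tcp_pos"],abs(s["qvel"]).max()); print(env.hand_in())
E
```

```text
13.7667 [ 0.24167799 -0.47756711  0.3193719 ] 0.002960348709299507
the job is handed in; nothing more can be done
None
```

I pointed at the stray vial and then at the empty nest, holding about 3 s over each with the fingertips about 2 cm above cap level, then drew the hand well away and handed in at 13.8 s; the force readings showed no sign of contact, and no verdict came back.

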